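# Close the spice mill and hold its speed key at half travel

## Task

Put the white lid on the spice mill's steel bowl and press it down until its blue seal is fully squeezed and the lid is fully home. Only then press the orange speed key down until its top is level with the green band on the marker post beside it (half its travel), never down into the red nor to its stop, and finish while still holding it steady there with the lid home: do not let go at the end. Leave the jars, grinders, jug and bowls where they stand.

Things in the scene. Friction and masses are not known exactly. Their poses are not given: they have to be found in the camera images.
- mill_lid: White round lid of the spice mill, lying right way up on the counter at the start. Origin at the centre of its underside, z up. From the origin up: grey plug 72 mm diameter (66 at its foot), 14 mm high; white flange 94 mm diameter from 14 to 20 mm; black round knob 30 mm diameter from 20 to 46 mm, the place to grip it. About 140 g.
- mouth (a point): Centre of the bowl's mouth, at the steel rim (132 mm above the counter), z up. Bowl 82 mm inside, 94 mm outside, 56 mm deep. On the rim lies the blue seal ring, 80 mm inside, 92 mm outside, top 6 mm above the rim at first, level with it when fully squeezed. The lid's plug goes in, its flange rests on the seal: lid origin 8 mm below this point when laid on, 14 mm below when home.
- seal (a joint): How far the blue seal is squeezed, m: 0 = proud, 0.006 = fully down. It resists with about 12 N all the way (the lid's weight does not move it), stays where it is left, then meets a hard stop.
- mill: Spice mill fixed to the counter: grey base 150 (x) by 260 (y), 70 mm high. Origin under its centre. Bowl 65 mm to its +y side, orange key 65 mm to its -y side. A marker post 24 (x) by 10 mm, top 120 mm above the counter, stands 37 mm from the key's centre on its -y side: red from 70 to 92 mm above the counter, green from 95 to 103 mm, white elsewhere.
- key_top (a point): Centre of the flat top of the orange round speed key, whose cap is 48 mm diameter, 10 mm thick; z up. It is 110 mm above the counter when released and 99 mm at half travel. It moves straight down and springs back when let go.
- speed_key (a joint): How far the key is pressed, m: 0 released, 0.011 half travel (top level with the middle of the green band), 0.022 at its stop. Spring: about 3 N to start it, 6.5 N at half, 10.5 N at the stop.
- storage_jar: Bystander, leave alone: glass clip-top storage jar with brown contents, 86 mm diameter, 150 mm tall; origin at the centre of its underside.
- pepper_grinder: Bystander, leave alone: glass pepper grinder with black cap, 51 mm diameter, 143 mm tall; origin at the centre of its underside.
- salt_grinder: Bystander, leave alone: glass salt grinder with black cap and white contents, 51 mm diameter, 143 mm tall; origin at the centre of its underside.
- jug: Bystander, leave alone: white jug with a green handle on its +y side, 100 mm wide plus 40 mm handle, 135 mm tall; origin at the centre of its underside.
- bowl_stack: Bystander, leave alone: stack of two white bowls with black rims (one piece), 122 mm diameter, 84 mm tall; origin at the centre of its underside.
- low_jar: Bystander, leave alone: low glass clip-top jar, 80 mm diameter, 85 mm tall; origin at the centre of its underside.
Mind the look-alikes: they are no part of the job. What is meant by the mill_lid is not purple, and is the larger of those in its own colour.

How it is judged:
By the outcome, as a careful person would: the job done as asked, in the order asked, and still so for the second after the job is handed in, while the arm keeps its last pose, push and grip.
It also fails if it takes over 51 s, if anything falls off the work surface, if the arm or the gripper's body presses on something with over 40 N, if the wrist force passes 120 N, or if a joint passes its speed limit or range.

## Robot

A 7-joint arm with a two-finger parallel gripper is mounted at the origin on the work surface. World frame = base frame: x ahead of the robot, y to its left, z up, the work surface at z = 0. Lengths are in m, angles in rad, forces in N, time in s.
With the tool pointing down it reaches from about 0.4 to 0.85 m from the base axis. Payload 4.5 kg.
Tool frame: the origin (TCP) lies midway between the tips of the shut fingers; the grasp point (between the pads) lies r.grip_point_offset behind it (r.grip_point_offset is the distance from the TCP to the grasp point, in m); z points along the fingers, y is the line along which they close (so a half turn about z gives the same grasp; the last joint's range is limited). The gripper opens to 88 mm and grips with 3 to 60 N. Pads are 18 mm wide; open, the fingers measure 123 mm over their backs; the gripper's body (75 mm by 187 mm) begins 45 mm behind the grasp point.
Start: joints at [-1.281, 0.689, -0.195, 1.565, 0.157, 0.902, -0.215], TCP at [0.158, 0.605, 0.239] pointing down, gripper open.
Joint ranges: [-3.01, 3.01], [-0.46, 2.08], [-1.47, 1.51], [0.13, 2.56], [-1, 4.14], [0.04, 2.09], [-2.66, 2.66]. Speed limits (rad/s): [2.57, 2.57, 3.14, 3.14, 3.14, 3.14, 3.14].

## Interface

Orientations are given as a unit quaternion [x, y, z, w].
In Python, from plant import r gives the robot as it stands.
- The arm moves only by the shell command python3 -m jog 'ROWS' [FORCE]. ROWS is JSON, a list of rows, each an object of numbers: "wx", "wy", "wz": the turn, a rotation vector about the world's x, y, z as a fraction of full scale; "dx", "dy", "dz": the shift along the world's x, y, z as a fraction of full scale; "hand": the closure, from 0 (fully open) to 1 (shut). In form: [{"wx": .., "wy": .., "wz": .., "dx": .., "dy": .., "dz": .., "hand": ..}, ...]. A call has 1 to 5 rows; each row shifts and turns the commanded pose from where the row before left it; what a row does not reach is not made up. Full scale, the value 1, is 0.25 m for a shift and 2 rad for a turn. A row lasts 1/12 s, in which the tool goes at most 41.7 mm and 7.16 degrees, less where a joint would pass 70% of its speed; a pose out of reach is approached as far as the arm can. A call with a number of a shift or a turn outside -1 to 1 is refused whole. A call with a gripper value outside its range is refused whole. The fingers move at their own pace and stop on an object; FORCE is the grip in N (left out, the last holds). Time passes only in rows, so rows that do not move let the fingers close. It gives the time, the measured TCP pose, the force, the opening and the grip force at its end, in the units of the state.
- r.get_state(): the state, without advancing time (a new reading comes with each control period).
- r.snapshot(name): name is "scene" or "top" or "wrist"; returns the picture (400x640x3 uint8, red, green, blue); there is no depth.
- r.camera_info(name): a dict with "mtx" (3x3 intrinsics, pixels), "k1" (the pictures are not rectified: a ray, as slopes to the right and down, at radius r is drawn at 1 + k1 r^2 times it, then the intrinsics apply), "R" (3x3) and "t" (3): a world point X has camera coordinates R X + t. Camera axes: x right, y down, z forward; pixel columns grow to the right and rows downward; lengths in m; the calibration is good to about 2 mm. A picture is of the moment at which its call begins: read the wrist's pose just before it. camera_info takes no time and is no camera call; for the wrist camera it gives the pose at the moment of the call.
- r.finish_job(): hands the job in; it is judged then, once.
Trained networks look in the newest picture that a camera, given by its name, has taken for a name from the list of things; names that differ only in an ending like _2 or _b are one class to them, and where a whole thing is asked for, a point or a joint stands for the part that bears it (a point fixed in the world has none). Each returns a list of dicts, best first, with "p" (0 to 1); they miss things now and then, are a little off and sometimes report something else, mostly with a low value. They report only what shows in the picture. A call takes as long as a camera call. They do not tell look-alikes from the thing itself.
- r.search_frame(camera, query): "bbox" ([left, top, right, bottom] in pixels, round what is visible of it).
- r.masks_of(camera, query): "region" (400x640 bool, what is visible of it) and "bbox" ([left, top, right, bottom] in pixels, round what is visible of it).
The state is a dict: "clock": time; "q": joint angles; "qd": joint speeds; "joint_torque": joint torques, N m; "tool_pos": TCP position; "eef_rot": TCP orientation; "contact_force": force on the tool from outside, world axes, zero at the start; "moment": the same for the moment, N m; "opening": opening from 0.0 (shut) to 1.0 (fully open); "finger_force": force on a finger pad.
Only numpy, scipy, OpenCV 4.12 (cv2) and the standard library are available. Lean on these libraries where they do the work, as an engineer would, in place of code of your own. Each camera call takes 0.05 s, during which the arm holds its last target. There are 200 camera calls.

## Working session

There is one attempt and no reset: what is moved stays moved. The work goes in short steps, Python scripts to look and compute and a shell command to move; the robot and the scene stay as the last step left them, time stands still between calls to the robot, and variables do not carry over. Pictures are saved under pics/ and viewed, at most 11 in all, crops included, and the job is handed in when it is done.

```bash
mkdir -p pics; cat > h.py <<'E'
from plant import r
import numpy as np, cv2
def ray(cam,uv,z):
    c=r.camera_info(cam);K=np.array(c["mtx"]);R=np.array(c["R"]);t=np.array(c["t"])
    d=(np.array(uv,float)-K[:2,2])/[K[0,0],K[1,1]]
    s=d.copy()
    for _ in range(30): s=d/(1+c["k1"]*(s@s))
    v=R.T@np.array([s[0],s[1],1]);o=-R.T@t
    return o+v*(z-o[2])/v[2]
def proj(cam,X):
    c=r.camera_info(cam);K=np.array(c["mtx"]);p=np.array(c["R"])@np.array(X)+np.array(c["t"])
    s=p[:2]/p[2];s=s*(1+c["k1"]*(s@s));return s*[K[0,0],K[1,1]]+K[:2,2]
def save(cam,name):
    im=r.snapshot(cam);cv2.imwrite("pics/"+name,im[:,:,::-1]);return im
E
python3 - <<'E'
from h import *
a=save("scene","s1.png");b=save("top","t1.png")
cv2.imwrite("pics/both.png",np.vstack([a,b])[:,:,::-1][:, :].copy() if 0 else cv2.resize(np.vstack([a,b]),(480,600))[:,:,::-1])
for c in("scene","top"):
  for q in("mill_lid","mill","speed_key","seal","storage_jar","pepper_grinder","salt_grinder","jug","bowl_stack","low_jar"):
    print(c,q,[(np.round(d["bbox"]).tolist(),round(d["p"],2)) for d in r.search_frame(c,q)][:4])
print(r.get_state(),r.grip_point_offset)
E
```

```text
scene mill_lid [([230.0, 159.0, 255.0, 187.0], 0.92), ([243.0, 135.0, 267.0, 158.0], 0.84), ([268.0, 173.0, 283.0, 188.0], 0.65)]
scene mill [([286.0, 178.0, 372.0, 250.0], 0.59)]
scene speed_key [([302.0, 189.0, 318.0, 201.0], 0.6)]
scene seal [([331.0, 191.0, 356.0, 220.0], 0.77)]
scene storage_jar [([395.0, 200.0, 430.0, 244.0], 0.63), ([206.0, 227.0, 252.0, 273.0], 0.3)]
scene pepper_grinder [([422.0, 256.0, 446.0, 285.0], 0.64)]
scene salt_grinder [([371.0, 242.0, 395.0, 276.0], 0.71)]
scene jug [([178.0, 170.0, 212.0, 213.0], 0.69)]
scene bowl_stack [([207.0, 227.0, 250.0, 273.0], 0.58)]
scene low_jar [([304.0, 266.0, 328.0, 300.0], 0.92)]
top mill_lid [([411.0, 226.0, 444.0, 256.0], 0.98), ([417.0, 267.0, 448.0, 301.0], 0.88), ([374.0, 228.0, 392.0, 251.0], 0.79)]
top mill [([261.0, 179.0, 353.0, 242.0], 0.82), ([276.0, 118.0, 304.0, 150.0], 0.4)]
top speed_key [([325.0, 206.0, 335.0, 223.0], 0.61)]
top seal [([265.0, 185.0, 298.0, 219.0], 0.62), ([259.0, 179.0, 352.0, 244.0], 0.28)]
top storage_jar [([192.0, 209.0, 228.0, 241.0], 0.85)]
top pepper_grinder [([158.0, 162.0, 192
[... 341 characters left out ...]
,  0.68908547, -0.1946071 ,  1.56534169,  0.1573164 ,
        0.90253742, -0.21514152]), 'qd': array([ 1.14940921e-03,  1.27432164e-03, -6.05740723e-05, -1.02990886e-03,
       -4.31401186e-04,  3.12336407e-04,  1.25742352e-03]), 'joint_torque': array([ 3.03064394e-05, -5.27493560e+01, -1.26704615e+00, -1.53752249e+01,
       -5.18633681e-02, -8.80195821e-04,  6.17791088e-06]), 'tool_pos': array([0.15813223, 0.60465501, 0.23874083]), 'eef_rot': array([1.27565666e-01, 9.91830127e-01, 7.01751651e-06, 5.83515474e-06]), 'contact_force': array([0.26249649, 0.58511902, 0.110577  ]), 'moment': array([-0.02354991, -0.02569166,  0.00483181]), 'finger_force': 0.0, 'opening': 1.0048273591312173} 0.0187
```

View pics/t1.png

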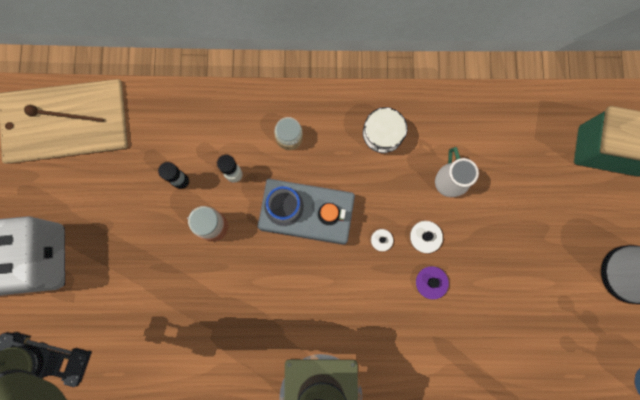

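View pics/s1.png

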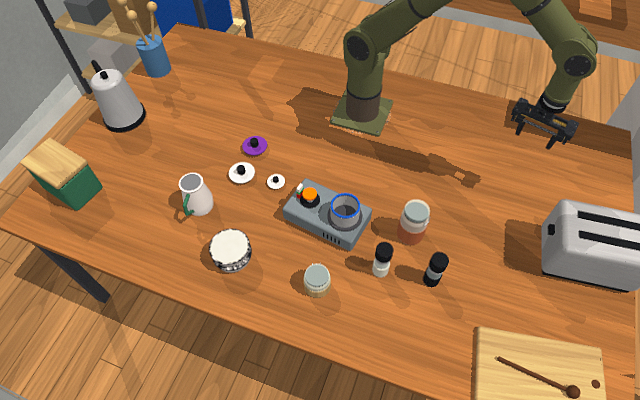

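The top view shows the large white lid at (427,237), the small white look-alike at (382,240) and the purple one at (433,283). The bowl is at (284,205), the key at (329,213) and the post just right of it at (343,213). The scene view agrees. Next I'll measure them.

```bash
python3 - <<'E'
from h import *
from scipy.optimize import least_squares
ims={c:r.snapshot(c) for c in("scene","top")}
def cen(cam,q,box):
    for d in r.masks_of(cam,q):
        b=d["bbox"]
        if abs((b[0]+b[2])/2-box[0])<12 and abs((b[1]+b[3])/2-box[1])<12:
            v,u=np.nonzero(d["region"]);return np.array([u.mean(),v.mean()]),len(u)
def show(n,uv,z,c="top"): print(n,c,uv,np.round(ray(c,uv,z),4))
a=cen("top","mill_lid",(427,237)); show("lid",a[0],.02)
b=cen("scene","mill_lid",(242,173)); show("lid",b[0],.02,"scene")
# colour-based
for c in ims:
    h=cv2.cvtColor(ims[c],cv2.COLOR_RGB2HSV)
    box={"top":(250,170,360,250),"scene":(280,175,375,252)}[c]
    M=np.zeros(h.shape[:2],bool);M[box[1]:box[3],box[0]:box[2]]=1
    o=M&(h[...,0]<18)&(h[...,1]>215)&(h[...,2]>180); bl=M&(h[...,0]>105)&(h[...,0]<130)&(h[...,1]>130)
    for n,m,z in(("key",o,.11),("seal",bl,.138)):
        v,u=np.nonzero(m)
        if len(u)<10: print(n,len(u));continue
        show(n+" mean",(u.mean(),v.mean()),z,c); print(len(u),u.min(),u.max(),v.min(),v.max())
        if n=="seal":
            P=np.array([ray(c,(x,y),z)[:2] for x,y in zip(u,v)])
            hull=cv2.convexHull(P.astype(np.float32)); (x,y),rad=cv2.minEnclosingCircle(hull); print("circ",x,y,rad)
    # white flange via colour near lid
    cx,cy={"top":(427,237),"scene":(242,173)}[c]
    m=np.zeros(h.shape[:2],bool);m[cy-20:cy+20,cx-17:cx+17]=1
    m&=(h[...,1]<60)&(h[...,2]>120); v,u=np.nonzero(m)
    P=np.array([ray(c,(x,y),.02)[:2] for x,y in zip(u,v)],np.float32)
    print(c,"lidcirc",cv2.minEnclosingCircle(P))
    for d in r.masks_of(c,"mill"):
        v,u=np.nonzero(d["region"]);print("mill",c,d["p"],d["bbox"],ray(c,(u.mean(),v.mean()),.07))
cv2.imwrite("pics/mill.png",cv2.resize(np.hstack([ims["top"][170:260,250:450],]),(800,360),interpolation=cv2.INTER_CUBIC)[:,:,::-1])
E
```

```text
lid top [425.9630137  235.96575342] [ 0.4546 -0.3096  0.02  ]
lid scene [241.10046729 172.99065421] [ 0.4586 -0.3059  0.02  ]
key mean scene (np.float64(309.1666666666667), np.float64(193.13888888888889)) [ 0.5134 -0.0179  0.11  ]
108 302 316 188 199
seal mean scene (np.float64(343.53370786516854), np.float64(205.47752808988764)) [0.5377 0.1066 0.138 ]
178 302 359 193 235
circ 0.5634623169898987 0.06907492876052856 0.0950787290930748
scene lidcirc ((0.4554099440574646, -0.30723583698272705), 0.04883648455142975)
mill scene 0.7 [284.0, 179.0, 372.0, 249.8] [0.5423998  0.05606998 0.07      ]
key 0
seal mean top (np.float64(283.1290322580645), np.float64(203.42396313364054)) [0.5298 0.1054 0.138 ]
217 266 299 187 219
circ 0.5326060652732849 0.10695718973875046 0.045706942677497864
top lidcirc ((0.4532834589481354, -0.3096543550491333), 0.048414502292871475)
mill top 0.75 [256.8, 178.5, 354.4, 243.8] [0.51683369 0.04215113 0.07      ]
mill top 0.69 [323.4, 202.6, 335.0, 224.5] [ 0.51709933 -0.02251142  0.07      ]
```

View pics/mill.png

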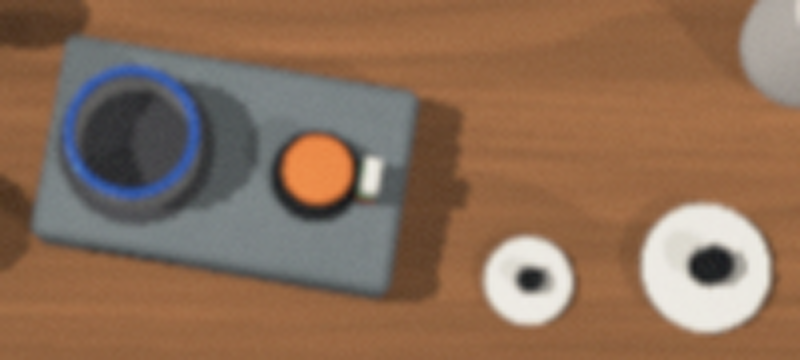

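```bash
python3 - <<'E'
from h import *
print("key",ray("top",(329.2,212.2),.11))
E
python3 -m jog '[{"dx":0.1,"dy":-0.08,"dz":0.03,"hand":0},{"dx":0.1,"dy":-0.08,"dz":0.03,"hand":0},{"dx":0.1,"dy":-0.08,"dz":0.03,"hand":0},{"dx":0.1,"dy":-0.08,"hand":0},{"dx":0.1,"dy":-0.08,"hand":0}]'
python3 -m jog '[{"dx":0.1,"dy":-0.08,"hand":0},{"dx":0.1,"dy":-0.08,"hand":0},{"dx":0.1,"dy":-0.08,"hand":0},{"dx":0.1,"dy":-0.1,"hand":0},{"dx":0.1,"dy":-0.1,"hand":0}]'
python3 -c "
from h import *
print(r.get_state()['q'])"
```

```text
key [ 0.51042651 -0.02110507  0.11      ]
[-1.28118396  0.68908407 -0.19461065  1.56529087  0.15730588  0.90250731
 -0.21509456]invalid input
invalid input
```

```bash

python3 -m jog '[{"wx":0,"wy":0,"wz":0,"dx":0.1,"dy":-0.08,"dz":0.03,"hand":0},{"wx":0,"wy":0,"wz":0,"dx":0.1,"dy":-0.08,"dz":0.03,"hand":0},{"wx":0,"wy":0,"wz":0,"dx":0.1,"dy":-0.08,"dz":0.03,"hand":0},{"wx":0,"wy":0,"wz":0,"dx":0.1,"dy":-0.08,"dz":0,"hand":0},{"wx":0,"wy":0,"wz":0,"dx":0.1,"dy":-0.08,"dz":0,"hand":0}]'
python3 -c "
from h import *
print(r.get_state()['q'])"
```

```text
clock: 1.82
tool_pos: [0.2843, 0.504, 0.2619]
eef_rot: [0.127, 0.992, 0.001, 0.0]
contact_force: [0.5, 0.5, -0.1]
opening: 0.999
finger_force: 0.0
[-1.00802485  0.60004931 -0.21718572  1.68247232  0.15950709  0.874927
  0.0244258 ]
```

```bash

python3 -m jog '[{"wx":0,"wy":0,"wz":0,"dx":0.11,"dy":-0.1,"dz":0,"hand":0},{"wx":0,"wy":0,"wz":0,"dx":0.11,"dy":-0.1,"dz":0,"hand":0},{"wx":0,"wy":0,"wz":0,"dx":0.11,"dy":-0.1,"dz":0,"hand":0},{"wx":0,"wy":0,"wz":0,"dx":0.11,"dy":-0.1,"dz":0,"hand":0},{"wx":0,"wy":0,"wz":0,"dx":0.11,"dy":-0.1,"dz":0,"hand":0}]'
python3 -m jog '[{"wx":0,"wy":0,"wz":0,"dx":0.11,"dy":-0.1,"dz":0,"hand":0},{"wx":0,"wy":0,"wz":0,"dx":0.11,"dy":-0.1,"dz":0,"hand":0},{"wx":0,"wy":0,"wz":0,"dx":0.06,"dy":-0.12,"dz":0,"hand":0},{"wx":0,"wy":0,"wz":0,"dx":0,"dy":-0.15,"dz":0,"hand":0},{"wx":0,"wy":0,"wz":0,"dx":0,"dy":-0.15,"dz":0,"hand":0}]'
python3 -m jog '[{"wx":0,"wy":0,"wz":0,"dx":0,"dy":-0.15,"dz":0,"hand":0},{"wx":0,"wy":0,"wz":0,"dx":0,"dy":-0.15,"dz":0,"hand":0},{"wx":0,"wy":0,"wz":0,"dx":0,"dy":-0.15,"dz":0,"hand":0},{"wx":0,"wy":0,"wz":0,"dx":0,"dy":-0.15,"dz":0,"hand":0},{"wx":0,"wy":0,"wz":0,"dx":0,"dy":-0.15,"dz":0,"hand":0}]'
python3 -c "
from h import *
print(r.get_state()['q'])"
```

```text
clock: 2.23
tool_pos: [0.4218, 0.3784, 0.2614]
eef_rot: [0.128, 0.992, 0.0, 0.0]
contact_force: [0.5, 0.6, -0.9]
opening: 1.001
finger_force: 0.0
clock: 2.65
tool_pos: [0.4916, 0.2232, 0.261]
eef_rot: [0.128, 0.992, 0.0, 0.0]
contact_force: [0.1, -0.6, 0.1]
opening: 0.999
finger_force: 0.0
clock: 3.07
tool_pos: [0.4905, 0.0354, 0.2615]
eef_rot: [0.127, 0.992, 0.0, 0.0]
contact_force: [0.2, -0.2, 0.1]
opening: 1.001
finger_force: 0.0
[ 0.00938564  0.49036479 -0.26653337  1.92766983  0.18387538  0.74625293
  0.95257043]
```

```bash

python3 - <<'E'
from h import *
im=save("wrist","w1.png")
c=r.camera_info("wrist");np.savez("w1.npz",im=im,**{k:np.array(v) for k,v in c.items()})
E
python3 -m jog '[{"wx":0,"wy":0,"wz":0,"dx":-0.016,"dy":-0.15,"dz":0,"hand":0},{"wx":0,"wy":0,"wz":0,"dx":-0.016,"dy":-0.15,"dz":0,"hand":0},{"wx":0,"wy":0,"wz":0,"dx":-0.016,"dy":-0.15,"dz":0,"hand":0},{"wx":0,"wy":0,"wz":0,"dx":-0.016,"dy":-0.15,"dz":0,"hand":0},{"wx":0,"wy":0,"wz":0,"dx":-0.016,"dy":-0.15,"dz":0,"hand":0}]'
python3 -m jog '[{"wx":0,"wy":0,"wz":0,"dx":-0.016,"dy":-0.15,"dz":0,"hand":0},{"wx":0,"wy":0,"wz":0,"dx":-0.016,"dy":-0.15,"dz":0,"hand":0},{"wx":0,"wy":0,"wz":0,"dx":-0.016,"dy":-0.15,"dz":0,"hand":0},{"wx":0,"wy":0,"wz":0,"dx":-0.016,"dy":-0.1,"dz":0,"hand":0},{"wx":0,"wy":0,"wz":0,"dx":0,"dy":0,"dz":0,"hand":0}]'
python3 - <<'E'
from h import *
st=r.get_state();print(st['q'],st['tool_pos'])
im=save("wrist","w2.png");
for d in r.masks_of("wrist","mill_lid"):
    v,u=np.nonzero(d["region"]);b=d["bbox"]
    print(d["p"],b,len(u),ray("wrist",(u.mean(),v.mean()),.02))
    P=np.array([ray("wrist",(x,y),.02)[:2] for x,y in zip(u[::3],v[::3])],np.float32)
    print(cv2.minEnclosingCircle(P))
E
```

```text
clock: 3.53
tool_pos: [0.4704, -0.1519, 0.2615]
eef_rot: [0.127, 0.992, -0.0, 0.0]
contact_force: [0.6, -0.1, 0.7]
opening: 1.001
finger_force: 0.0
clock: 3.95
tool_pos: [0.4525, -0.2951, 0.261]
eef_rot: [0.133, 0.991, -0.002, -0.0]
contact_force: [-0.5, -0.1, -0.7]
opening: 1.0
finger_force: 0.0
[ 0.65998868  0.55364296 -0.27293404  1.79437904  0.2009945   0.81943246
  1.59286888] [ 0.45250034 -0.29505079  0.26100507]
0.96 [217.9, 4.7, 307.8, 97.5] 6550 [ 0.32067136 -0.31453828  0.02      ]
((0.3226916491985321, -0.31515932083129883), 0.04734677076339722)
0.91 [384.4, 100.9, 442.7, 160.3] 2422 [ 0.44262236 -0.17394819  0.02      ]
((0.44326844811439514, -0.1741052269935608), 0.03168891370296478)
0.65 [271.7, 122.9, 347.2, 207.1] 4909 [ 0.4536393  -0.30193988  0.02      ]Traceback (most recent call last):
  File "<stdin>", line 7, in <module>
  File "h.py", line 4, in ray
    c=r.camera_info(cam);K=np.array(c["mtx"]);R=np.array(c["R"]);t=np.array(c["t"])
ValueError: time passes only in moves, steps and waits
```

View pics/w1.png

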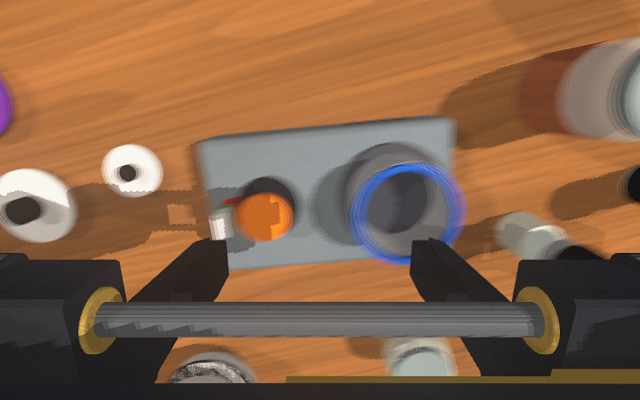

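View pics/w2.png

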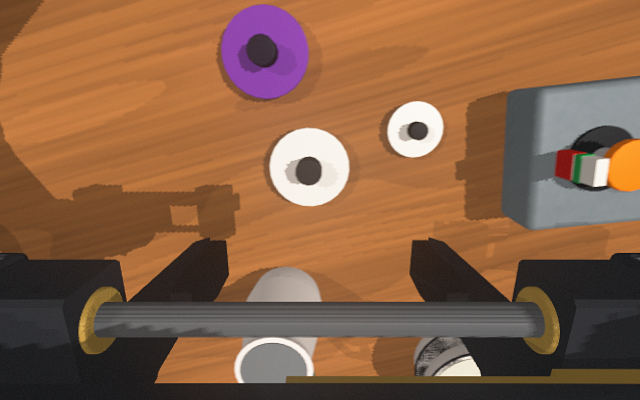

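The wrist view shows the large white lid centred at (309,167) with its knob at (308,171). The small white one is at (415,129), the purple one at (264,52), and the post with the key at (590,168). I'll fit the lid's circle, caching the calibration.

```bash
sed -i 's/^def ray/C={}\ndef info(cam):\n    if cam not in C: C[cam]=r.camera_info(cam)\n    return C[cam]\ndef ray/; s/c=r.camera_info(cam)/c=info(cam)/' h.py
python3 - <<'E'
from h import *
print(r.get_state()['tool_pos'])
im=cv2.imread("pics/w2.png");h=cv2.cvtColor(im,cv2.COLOR_BGR2HSV)
m=np.zeros(h.shape[:2],np.uint8);m[120:215,262:357]=1
w=m&((h[...,1]<60)&(h[...,2]>110)).astype(np.uint8)
k=m&(h[...,2]<75).astype(np.uint8)
hull=cv2.convexHull(np.argwhere(w)[:,::-1].astype(np.int32))[:,0]
P=np.array([ray("wrist",p,.02)[:2] for p in hull],np.float32);print("flange",cv2.minEnclosingCircle(P))
A=np.c_[2*P,np.ones(len(P))];s=np.linalg.lstsq(A,(P**2).sum(1),rcond=None)[0];print("ls",s[:2],np.sqrt(s[2]+s[:2]@s[:2]))
n,l,st,ce=cv2.connectedComponentsWithStats(k)
i=1+st[1:,4].argmax();print("knob",ce[i],st[i],ray("wrist",ce[i],.04))
E
```

```text
[ 0.45439179 -0.28839865  0.26110356]
flange ((0.455005943775177, -0.3007955551147461), 0.04697839543223381)
ls [ 0.45506032 -0.30086225] 0.04667667562676638
knob [308.45945946 158.83783784] [300 157  18   6  37] [ 0.44155385 -0.296958    0.04      ]
```

```bash

python3 -m jog '[{"wx":0,"wy":0,"wz":0,"dx":0,"dy":-0.08,"dz":-0.1,"hand":0.2},{"wx":0,"wy":0,"wz":0,"dx":0,"dy":0,"dz":-0.15,"hand":0.2},{"wx":0,"wy":0,"wz":0,"dx":0,"dy":0,"dz":-0.15,"hand":0.2},{"wx":0,"wy":0,"wz":0,"dx":0,"dy":0,"dz":-0.15,"hand":0.2},{"wx":0,"wy":0,"wz":0,"dx":0,"dy":0,"dz":-0.15,"hand":0.2}]' 25
python3 -m jog '[{"wx":0,"wy":0,"wz":0,"dx":0,"dy":0,"dz":0,"hand":0.2},{"wx":0,"wy":0,"wz":0,"dx":0,"dy":0,"dz":0,"hand":0.2},{"wx":0,"wy":0,"wz":0,"dx":0,"dy":0,"dz":0,"hand":0.2},{"wx":0,"wy":0,"wz":0,"dx":0,"dy":0,"dz":0,"hand":0.2}]'
python3 - <<'E'
from h import *
s=r.get_state();print(s['tool_pos'],s['qd'])
im=save("wrist","w3.png");h=cv2.cvtColor(im,cv2.COLOR_RGB2HSV)
for d in r.masks_of("wrist","mill_lid"):
    v,u=np.nonzero(d["region"]);b=d["bbox"]
    hull=cv2.convexHull(np.c_[u,v].astype(np.int32))[:,0]
    P=np.array([ray("wrist",p,.02)[:2] for p in hull],np.float32)
    print(d["p"],b,cv2.minEnclosingCircle(P))
E
```

```text
clock: 4.47
tool_pos: [0.4559, -0.3054, 0.0852]
eef_rot: [0.126, 0.992, 0.001, 0.001]
contact_force: [0.0, 0.8, -0.1]
opening: 0.799
finger_force: 0.0
clock: 4.8
tool_pos: [0.4565, -0.308, 0.0889]
eef_rot: [0.127, 0.992, -0.001, 0.002]
contact_force: [1.1, -0.3, -0.4]
opening: 0.8
finger_force: 0.0
[ 0.45654912 -0.30802693  0.0889239 ] [ 0.00741315 -0.00593977  0.00566291  0.00124874  0.00121441 -0.00597528
  0.00130668]
0.93 [450.4, 90.3, 553.1, 189.5] ((0.44060462713241577, -0.18394315242767334), 0.03179921954870224)
0.78 [153.7, 0.0, 318.2, 84.6] ((0.32437872886657715, -0.3230183720588684), 0.04592527449131012)
0.63 [251.1, 135.0, 382.2, 266.7] ((0.45177415013313293, -0.31016552448272705), 0.047178253531455994)
0.4 [633.4, 225.0, 639.3, 253.5] ((0.5307417511940002, -0.0998930111527443), 0.010923091322183609)
```

View pics/w3.png

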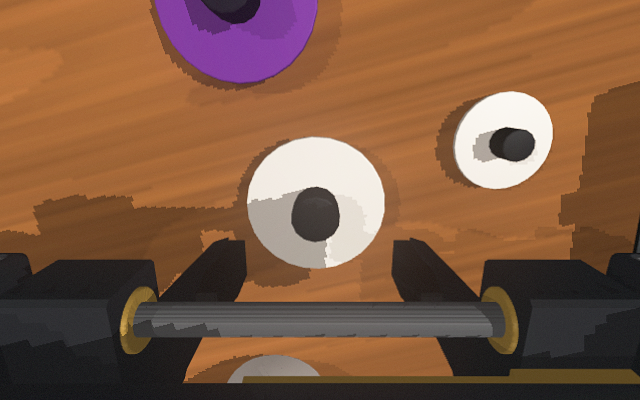

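The lid is centred in the wrist view at (316,203) with its knob at (316,214) between the fingers. That puts it at about (0.453,-0.309). Descending to grip.

```bash

python3 -m jog '[{"wx":0,"wy":0,"wz":0,"dx":-0.014,"dy":-0.006,"dz":-0.06,"hand":0.2},{"wx":0,"wy":0,"wz":0,"dx":0,"dy":0,"dz":-0.07,"hand":0.2},{"wx":0,"wy":0,"wz":0,"dx":0,"dy":0,"dz":-0.07,"hand":0.2},{"wx":0,"wy":0,"wz":0,"dx":0,"dy":0,"dz":-0.04,"hand":0.2},{"wx":0,"wy":0,"wz":0,"dx":0,"dy":0,"dz":-0.015,"hand":0.2}]'
python3 -m jog '[{"wx":0,"wy":0,"wz":0,"dx":0,"dy":0,"dz":0,"hand":0.2},{"wx":0,"wy":0,"wz":0,"dx":0,"dy":0,"dz":0,"hand":0.2},{"wx":0,"wy":0,"wz":0,"dx":0,"dy":0,"dz":0,"hand":0.2}]'
```

```text
clock: 5.32
tool_pos: [0.4511, -0.3093, 0.0223]
eef_rot: [0.128, 0.992, 0.0, -0.0]
contact_force: [0.1, 0.6, -1.0]
opening: 0.797
finger_force: 0.0
clock: 5.57
tool_pos: [0.4518, -0.3097, 0.0235]
eef_rot: [0.128, 0.992, -0.0, 0.001]
contact_force: [0.9, -0.3, 0.2]
opening: 0.799
finger_force: 0.0
```

```bash

python3 -m jog '[{"wx":0,"wy":0,"wz":0,"dx":0,"dy":0,"dz":0,"hand":1},{"wx":0,"wy":0,"wz":0,"dx":0,"dy":0,"dz":0,"hand":1},{"wx":0,"wy":0,"wz":0,"dx":0,"dy":0,"dz":0,"hand":1},{"wx":0,"wy":0,"wz":0,"dx":0,"dy":0,"dz":0,"hand":1},{"wx":0,"wy":0,"wz":0,"dx":0,"dy":0,"dz":0,"hand":1}]' 45
python3 -m jog '[{"wx":0,"wy":0,"wz":0,"dx":0,"dy":0,"dz":0,"hand":1},{"wx":0,"wy":0,"wz":0,"dx":0,"dy":0,"dz":0,"hand":1},{"wx":0,"wy":0,"wz":0,"dx":0,"dy":0,"dz":0.02,"hand":1},{"wx":0,"wy":0,"wz":0,"dx":0,"dy":0,"dz":0.1,"hand":1},{"wx":0,"wy":0,"wz":0,"dx":0,"dy":0,"dz":0.1,"hand":1}]'
```

```text
clock: 5.98
tool_pos: [0.4511, -0.3093, 0.0226]
eef_rot: [0.128, 0.992, 0.0, 0.0]
contact_force: [1.4, 0.5, -0.2]
opening: 0.443
finger_force: 0.0
clock: 6.4
tool_pos: [0.45, -0.3086, 0.0772]
eef_rot: [0.127, 0.992, 0.001, -0.002]
contact_force: [0.9, 0.4, -1.4]
opening: 0.323
finger_force: 45.0
```

```bash

python3 -m jog '[{"wx":0,"wy":0,"wz":0,"dx":0,"dy":0,"dz":0.14,"hand":1},{"wx":0,"wy":0,"wz":0,"dx":0,"dy":0.02,"dz":0.14,"hand":1},{"wx":0,"wy":0,"wz":0,"dx":0.02,"dy":0.06,"dz":0.12,"hand":1},{"wx":0,"wy":0,"wz":0,"dx":0.02,"dy":0.1,"dz":0.1,"hand":1},{"wx":0,"wy":0,"wz":0,"dx":0.03,"dy":0.13,"dz":0.05,"hand":1}]'
python3 -m jog '[{"wx":0,"wy":0,"wz":0,"dx":0.03,"dy":0.14,"dz":0,"hand":1},{"wx":0,"wy":0,"wz":0,"dx":0.03,"dy":0.14,"dz":0,"hand":1},{"wx":0,"wy":0,"wz":0,"dx":0.03,"dy":0.14,"dz":0,"hand":1},{"wx":0,"wy":0,"wz":0,"dx":0.03,"dy":0.14,"dz":0,"hand":1},{"wx":0,"wy":0,"wz":0,"dx":0.03,"dy":0.14,"dz":0,"hand":1}]'
python3 -m jog '[{"wx":0,"wy":0,"wz":0,"dx":0.03,"dy":0.14,"dz":0,"hand":1},{"wx":0,"wy":0,"wz":0,"dx":0.03,"dy":0.12,"dz":0,"hand":1},{"wx":0,"wy":0,"wz":0,"dx":0.02,"dy":0.06,"dz":0,"hand":1},{"wx":0,"wy":0,"wz":0,"dx":0,"dy":0,"dz":0,"hand":1},{"wx":0,"wy":0,"wz":0,"dx":0,"dy":0,"dz":0,"hand":1}]'
python3 - <<'E'
from h import *
s=r.get_state();print(s['tool_pos'])
im=save("wrist","w4.png");info("wrist");
print(s['opening'],s['tool_pos'])
E
```

```text
clock: 6.82
tool_pos: [0.4689, -0.2339, 0.2182]
eef_rot: [0.13, 0.992, -0.001, 0.002]
contact_force: [0.9, -0.1, -1.8]
opening: 0.329
finger_force: 45.0
clock: 7.23
tool_pos: [0.5057, -0.0552, 0.2152]
eef_rot: [0.128, 0.992, -0.0, -0.0]
contact_force: [1.2, 0.8, -2.3]
opening: 0.326
finger_force: 45.0
clock: 7.65
tool_pos: [0.5257, 0.024, 0.2149]
eef_rot: [0.126, 0.992, -0.0, -0.0]
contact_force: [0.1, -0.5, -1.2]
opening: 0.326
finger_force: 45.0
[0.52569778 0.02395995 0.21494117]
0.32622183371507235 [0.52569778 0.02395995 0.21494117]
```

View pics/w4.png

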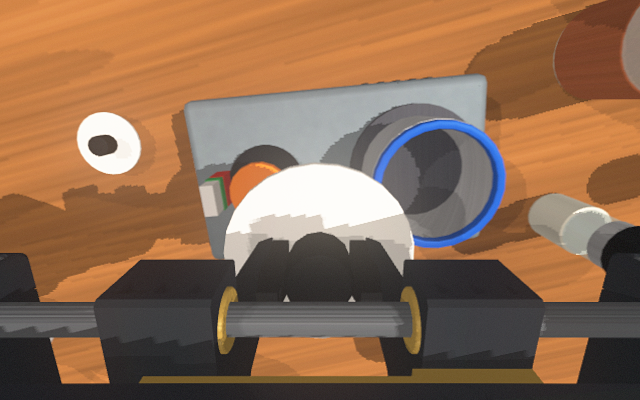

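The lid is held level by its knob, with the flange arc's top at (317,165). The blue ring is fully visible, centred near (440,183). I'll fit both in this picture.

```bash
python3 - <<'E'
from h import *
from scipy.optimize import least_squares
s=r.get_state();print(s['tool_pos'],s['eef_rot'])
im=cv2.imread("pics/w4.png");h=cv2.cvtColor(im,cv2.COLOR_BGR2HSV)
def fit(P,R0=None):
    f=lambda p:np.hypot(P[:,0]-p[0],P[:,1]-p[1])-(p[2] if R0 is None else R0)
    q=least_squares(f,[*P.mean(0),.045],loss="soft_l1",f_scale=.0005);return q.x,np.abs(f(q.x)).mean()
bl=(h[...,0]>105)&(h[...,0]<125)&(h[...,1]>150)&(h[...,2]>90);bl[:,:340]=0
v,u=np.nonzero(bl);hull=cv2.convexHull(np.c_[u,v].astype(np.int32))[:,0]
print(u.min(),u.max(),v.min(),v.max())
for z in(.136,.138):print("seal",fit(np.array([ray("wrist",p,z)[:2] for p in hull])))
w=((h[...,1]<45)&(h[...,2]>215)).astype(np.uint8);w[:150]=0;w[240:]=0;w[:,:215]=0;w[:,425:]=0
n,l,st,ce=cv2.connectedComponentsWithStats(w);i=1+st[1:,4].argmax();print(st[i])
pts=[(x,np.nonzero(l[:,x]==i)[0].min()) for x in range(st[i][0]+6,st[i][0]+st[i][2]-12,3)]
for dz in(-.0055,-.0035,-.0015):print("lid",dz,fit(np.array([ray("wrist",p,s['tool_pos'][2]+dz)[:2] for p in pts])))
print("lid fixR",fit(np.array([ray("wrist",p,s['tool_pos'][2]-.0035)[:2] for p in pts]),.047))
o=(h[...,0]<15)&(h[...,1]>215)&(h[...,2]>200);o[:,:225]=0;o[:150]=0;o[210:]=0;o[:,300:]=0
E
```

```text
[0.52539229 0.02229385 0.21485529] [ 1.27624846e-01  9.91822138e-01 -6.44067013e-04 -5.74037872e-04]
375 504 120 246
seal (array([0.53183733, 0.10585145, 0.04530649]), np.float64(0.00030936977615463084))
seal (array([0.53115612, 0.10527158, 0.04490237]), np.float64(0.0003066111541534304))
[ 226  164  178   76 8948]
lid -0.0055 (array([0.52782283, 0.02160925, 0.04685431]), np.float64(0.00013412379046142292))
lid -0.0035 (array([0.52686408, 0.02186405, 0.04623325]), np.float64(0.00013235398746116214))
lid -0.0015 (array([0.52590533, 0.02211884, 0.04561219]), np.float64(0.0001305839255925636))
lid fixR (array([0.52771881, 0.02174548, 0.045     ]), np.float64(0.00015817814633197117))
```

```bash

python3 -m jog '[{"wx":0,"wy":0,"wz":0,"dx":0.01,"dy":0.096,"dz":0,"hand":1},{"wx":0,"wy":0,"wz":0,"dx":0.01,"dy":0.1,"dz":0,"hand":1},{"wx":0,"wy":0,"wz":0,"dx":0,"dy":0.1,"dz":0,"hand":1},{"wx":0,"wy":0,"wz":0,"dx":0,"dy":0.04,"dz":0,"hand":1},{"wx":0,"wy":0,"wz":0,"dx":0,"dy":0,"dz":-0.06,"hand":1}]'
python3 -m jog '[{"wx":0,"wy":0,"wz":0,"dx":0,"dy":0,"dz":0,"hand":1},{"wx":0,"wy":0,"wz":0,"dx":0,"dy":0,"dz":0,"hand":1},{"wx":0,"wy":0,"wz":0,"dx":0,"dy":0,"dz":0,"hand":1},{"wx":0,"wy":0,"wz":0,"dx":0,"dy":0,"dz":0,"hand":1}]'
python3 - <<'E'
from h import *
from scipy.optimize import least_squares
s=r.get_state();print(s['tool_pos'],s['eef_rot'])
im=save("wrist","w5.png");a=save("scene","s5.png");b=save("top","t5.png")
cv2.imwrite("pics/c5.png",np.vstack([cv2.resize(im,(480,300)),np.hstack([cv2.resize(a[140:260,280:400],(240,240)),cv2.resize(b[150:270,240:360],(240,240))])])[:,:,::-1])
E
```

```text
clock: 8.12
tool_pos: [0.5326, 0.1094, 0.202]
eef_rot: [0.126, 0.992, 0.002, 0.002]
contact_force: [0.2, 0.6, -1.6]
opening: 0.328
finger_force: 45.0
clock: 8.45
tool_pos: [0.5314, 0.1057, 0.2005]
eef_rot: [0.129, 0.992, -0.0, 0.0]
contact_force: [0.3, -0.1, -2.4]
opening: 0.33
finger_force: 45.0
[0.53143632 0.10571702 0.20048639] [ 1.28640308e-01  9.91691241e-01 -2.37897039e-04  3.11736617e-04]
```

View pics/c5.png

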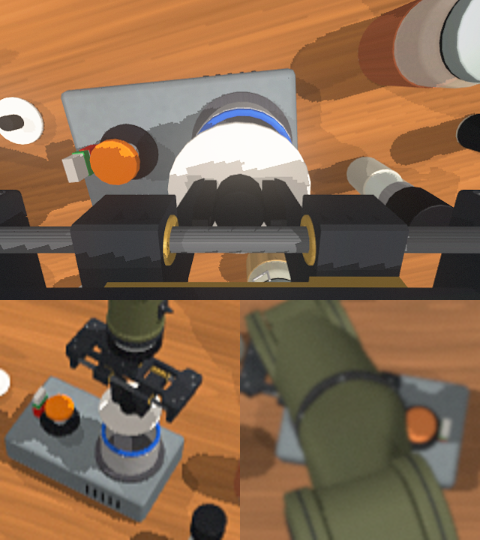

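The lid hangs over the bowl, centred on the blue ring in the wrist and scene views, and the key and post are clear to the side. Lowering.

```bash

python3 -m jog '[{"wx":0,"wy":0,"wz":0,"dx":0,"dy":0,"dz":-0.06,"hand":1},{"wx":0,"wy":0,"wz":0,"dx":0,"dy":0,"dz":-0.06,"hand":1},{"wx":0,"wy":0,"wz":0,"dx":0,"dy":0,"dz":-0.05,"hand":1},{"wx":0,"wy":0,"wz":0,"dx":0,"dy":0,"dz":-0.01,"hand":1},{"wx":0,"wy":0,"wz":0,"dx":0,"dy":0,"dz":-0.01,"hand":1}]'
python3 -m jog '[{"wx":0,"wy":0,"wz":0,"dx":0,"dy":0,"dz":-0.01,"hand":1},{"wx":0,"wy":0,"wz":0,"dx":0,"dy":0,"dz":-0.01,"hand":1},{"wx":0,"wy":0,"wz":0,"dx":0,"dy":0,"dz":0,"hand":1},{"wx":0,"wy":0,"wz":0,"dx":0,"dy":0,"dz":0,"hand":1}]'
python3 - <<'E'
from h import *
c=r.camera_info("wrist");
s=r.get_state();print(s['tool_pos'],s['eef_rot'],s['contact_force'],s['moment'])
E
```

```text
clock: 9.02
tool_pos: [0.531, 0.1071, 0.1523]
eef_rot: [0.128, 0.992, -0.0, -0.0]
contact_force: [0.2, 0.9, -1.0]
opening: 0.325
finger_force: 45.0
clock: 9.35
tool_pos: [0.5313, 0.1072, 0.1478]
eef_rot: [0.128, 0.992, 0.0, 0.0]
contact_force: [1.2, -0.3, -0.8]
opening: 0.326
finger_force: 45.0
[0.53132752 0.10724346 0.14783335] [1.27560751e-01 9.91830705e-01 1.51670172e-04 2.91628681e-04] [ 1.15689527 -0.28281639 -0.8372706 ] [-0.04170048  0.02475134 -0.03623013]
```

```bash

python3 -m jog '[{"wx":0,"wy":0,"wz":0,"dx":0,"dy":0,"dz":-0.006,"hand":1},{"wx":0,"wy":0,"wz":0,"dx":0,"dy":0,"dz":-0.006,"hand":1},{"wx":0,"wy":0,"wz":0,"dx":0,"dy":0,"dz":0,"hand":1}]'
python3 -m jog '[{"wx":0,"wy":0,"wz":0,"dx":0,"dy":0,"dz":-0.006,"hand":1},{"wx":0,"wy":0,"wz":0,"dx":0,"dy":0,"dz":-0.006,"hand":1},{"wx":0,"wy":0,"wz":0,"dx":0,"dy":0,"dz":0,"hand":1}]'
python3 -m jog '[{"wx":0,"wy":0,"wz":0,"dx":0,"dy":0,"dz":-0.006,"hand":1},{"wx":0,"wy":0,"wz":0,"dx":0,"dy":0,"dz":0,"hand":1},{"wx":0,"wy":0,"wz":0,"dx":0,"dy":0,"dz":0,"hand":1}]'
```

```text
clock: 9.6
tool_pos: [0.5316, 0.1073, 0.1454]
eef_rot: [0.128, 0.992, 0.0, 0.001]
contact_force: [-0.4, 0.1, 6.0]
opening: 0.33
finger_force: 45.0
clock: 9.85
tool_pos: [0.5316, 0.1073, 0.1428]
eef_rot: [0.128, 0.992, 0.0, 0.001]
contact_force: [-1.4, -0.1, 8.3]
opening: 0.326
finger_force: 45.0
clock: 10.1
tool_pos: [0.5316, 0.1073, 0.1413]
eef_rot: [0.128, 0.992, 0.0, 0.001]
contact_force: [-2.1, -0.2, 8.5]
opening: 0.33
finger_force: 45.0
```

```bash

python3 -m jog '[{"wx":0,"wy":0,"wz":0,"dx":0,"dy":0,"dz":-0.006,"hand":1},{"wx":0,"wy":0,"wz":0,"dx":0,"dy":0,"dz":0,"hand":1},{"wx":0,"wy":0,"wz":0,"dx":0,"dy":0,"dz":0,"hand":1}]'
python3 -m jog '[{"wx":0,"wy":0,"wz":0,"dx":0,"dy":0,"dz":-0.006,"hand":1},{"wx":0,"wy":0,"wz":0,"dx":0,"dy":0,"dz":0,"hand":1},{"wx":0,"wy":0,"wz":0,"dx":0,"dy":0,"dz":0,"hand":1}]'
python3 -m jog '[{"wx":0,"wy":0,"wz":0,"dx":0,"dy":0,"dz":-0.006,"hand":1},{"wx":0,"wy":0,"wz":0,"dx":0,"dy":0,"dz":0,"hand":1},{"wx":0,"wy":0,"wz":0,"dx":0,"dy":0,"dz":0,"hand":1}]'
```

```text
clock: 10.35
tool_pos: [0.5316, 0.1073, 0.1405]
eef_rot: [0.128, 0.992, 0.0, 0.001]
contact_force: [-4.8, -0.7, 14.3]
opening: 0.33
finger_force: 45.0
clock: 10.6
tool_pos: [0.5316, 0.1073, 0.1404]
eef_rot: [0.128, 0.992, 0.0, 0.001]
contact_force: [-6.0, -0.8, 25.8]
opening: 0.326
finger_force: 45.0
clock: 10.85
tool_pos: [0.5317, 0.1073, 0.1403]
eef_rot: [0.128, 0.992, 0.0, 0.002]
contact_force: [-8.7, -0.9, 40.0]
opening: 0.332
finger_force: 45.0
```

The stop is firm: the height holds at 0.1403 m while the force rises to 40 N, after 6 mm of squeeze. Unloading and releasing.

```bash

python3 -m jog '[{"wx":0,"wy":0,"wz":0,"dx":0,"dy":0,"dz":0.006,"hand":1},{"wx":0,"wy":0,"wz":0,"dx":0,"dy":0,"dz":0.005,"hand":1},{"wx":0,"wy":0,"wz":0,"dx":0,"dy":0,"dz":0,"hand":1},{"wx":0,"wy":0,"wz":0,"dx":0,"dy":0,"dz":0,"hand":0.4},{"wx":0,"wy":0,"wz":0,"dx":0,"dy":0,"dz":0,"hand":0.4}]'
python3 -m jog '[{"wx":0,"wy":0,"wz":0,"dx":0,"dy":0,"dz":0,"hand":0.4},{"wx":0,"wy":0,"wz":0,"dx":0,"dy":0,"dz":0,"hand":0.4},{"wx":0,"wy":0,"wz":0,"dx":0,"dy":0,"dz":0,"hand":0.4},{"wx":0,"wy":0,"wz":0,"dx":0,"dy":0,"dz":0.02,"hand":0.4},{"wx":0,"wy":0,"wz":0,"dx":0,"dy":0,"dz":0.05,"hand":0.4}]'
python3 -m jog '[{"wx":0,"wy":0,"wz":0,"dx":0,"dy":0,"dz":0.1,"hand":0.4},{"wx":0,"wy":0,"wz":0,"dx":0,"dy":0,"dz":0.1,"hand":0.4},{"wx":0,"wy":0,"wz":0,"dx":0,"dy":0,"dz":0.08,"hand":0.4}]'
```

```text
clock: 11.27
tool_pos: [0.5317, 0.1073, 0.139]
eef_rot: [0.128, 0.992, 0.0, 0.001]
contact_force: [-0.3, -0.3, -0.5]
opening: 0.457
finger_force: 0.0
clock: 11.68
tool_pos: [0.5295, 0.1063, 0.1545]
eef_rot: [0.128, 0.992, -0.001, -0.002]
contact_force: [0.3, -0.5, 0.6]
opening: 0.606
finger_force: 0.0
clock: 11.93
tool_pos: [0.5307, 0.1063, 0.227]
eef_rot: [0.128, 0.992, -0.001, -0.0]
contact_force: [0.8, 0.5, 0.4]
opening: 0.6
finger_force: 0.0
```

```bash

python3 -m jog '[{"wx":0,"wy":0,"wz":0,"dx":-0.02,"dy":-0.1,"dz":0,"hand":1},{"wx":0,"wy":0,"wz":0,"dx":-0.02,"dy":-0.13,"dz":0,"hand":1},{"wx":0,"wy":0,"wz":0,"dx":-0.02,"dy":-0.13,"dz":0,"hand":1},{"wx":0,"wy":0,"wz":0,"dx":-0.016,"dy":-0.1,"dz":0,"hand":1},{"wx":0,"wy":0,"wz":0,"dx":0,"dy":-0.05,"dz":0,"hand":1}]'
python3 -m jog '[{"wx":0,"wy":0,"wz":0,"dx":0,"dy":0,"dz":0,"hand":1},{"wx":0,"wy":0,"wz":0,"dx":0,"dy":0,"dz":0,"hand":1},{"wx":0,"wy":0,"wz":0,"dx":0,"dy":0,"dz":0,"hand":1},{"wx":0,"wy":0,"wz":0,"dx":0,"dy":0,"dz":0,"hand":1},{"wx":0,"wy":0,"wz":0,"dx":0,"dy":0,"dz":0,"hand":1}]'
python3 - <<'E'
from h import *
s=r.get_state();print(s['tool_pos'],s['opening'])
im=save("wrist","w6.png");info("wrist")
h=cv2.cvtColor(im,cv2.COLOR_RGB2HSV)
o=((h[...,0]<15)&(h[...,1]>200)&(h[...,2]>190)).astype(np.uint8)
n,l,st,ce=cv2.connectedComponentsWithStats(o);i=1+st[1:,4].argmax();print(st[i],ce[i],ray("wrist",ce[i],.11))
P=np.array([ray("wrist",p,.11)[:2] for p in cv2.convexHull(np.argwhere(l==i)[:,::-1].astype(np.int32))[:,0]],np.float32)
print(cv2.minEnclosingCircle(P))
w=((h[...,1]<45)&(h[...,2]>150)).astype(np.uint8)
for d in r.masks_of("wrist","mill_lid"):
    v,u=np.nonzero(d["region"]);P=np.array([ray("wrist",p,.138)[:2] for p in cv2.convexHull(np.c_[u,v].astype(np.int32))[:,0]],np.float32)
    print(d["p"],d["bbox"],cv2.minEnclosingCircle(P))
E
```

```text
clock: 12.35
tool_pos: [0.5098, -0.0255, 0.2255]
eef_rot: [0.13, 0.991, -0.002, -0.002]
contact_force: [-0.5, 0.2, 0.7]
opening: 0.245
finger_force: 0.0
clock: 12.77
tool_pos: [0.5122, -0.0188, 0.2257]
eef_rot: [0.126, 0.992, 0.0, -0.0]
contact_force: [0.4, -0.4, -0.2]
opening: 0.005
finger_force: 0.0
[ 0.51215054 -0.01875627  0.22568273] 0.005024885179253701
[289 163  51  51 110] [305.94545455 178.09090909] [ 0.49738809 -0.02588036  0.11      ]
((0.5099564790725708, -0.020317526534199715), 0.02339530922472477)
0.92 [0.0, 25.0, 21.7, 107.4] ((0.3703342378139496, -0.19616815447807312), 0.025333307683467865)
0.76 [430.1, 120.0, 557.8, 247.7] ((0.5329297780990601, 0.10485011339187622), 0.04752567410469055)
0.57 [123.9, 115.0, 189.6, 173.8] ((0.44247788190841675, -0.11681094765663147), 0.021029559895396233)
```

View pics/w6.png

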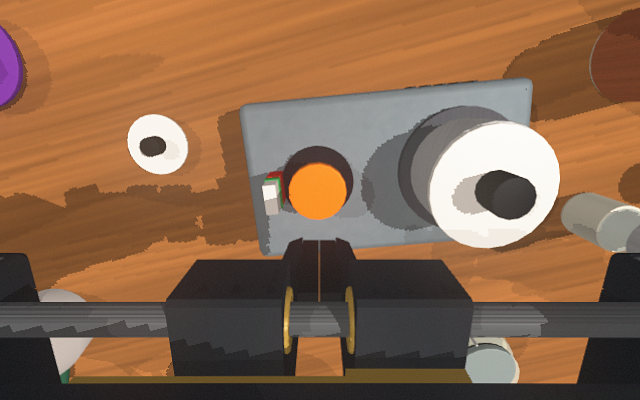

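The lid sits flat on the bowl at (494,184) with no blue showing. The key at (318,191) measures as (0.510,-0.020), 2 mm from the tool. Descending onto it.

```bash

python3 -m jog '[{"wx":0,"wy":0,"wz":0,"dx":-0.008,"dy":-0.008,"dz":-0.08,"hand":1},{"wx":0,"wy":0,"wz":0,"dx":0,"dy":0,"dz":-0.11,"hand":1},{"wx":0,"wy":0,"wz":0,"dx":0,"dy":0,"dz":-0.1,"hand":1},{"wx":0,"wy":0,"wz":0,"dx":0,"dy":0,"dz":-0.07,"hand":1},{"wx":0,"wy":0,"wz":0,"dx":0,"dy":0,"dz":-0.04,"hand":1}]'
python3 -m jog '[{"wx":0,"wy":0,"wz":0,"dx":0,"dy":0,"dz":0,"hand":1},{"wx":0,"wy":0,"wz":0,"dx":0,"dy":0,"dz":0,"hand":1},{"wx":0,"wy":0,"wz":0,"dx":0,"dy":0,"dz":0,"hand":1}]'
```

```text
clock: 13.28
tool_pos: [0.5091, -0.0218, 0.1238]
eef_rot: [0.127, 0.992, -0.0, -0.001]
contact_force: [-0.4, 0.2, 0.6]
opening: 0.008
finger_force: 0.0
clock: 13.53
tool_pos: [0.5109, -0.0221, 0.1267]
eef_rot: [0.127, 0.992, 0.0, 0.001]
contact_force: [0.4, 0.9, 1.4]
opening: 0.006
finger_force: 0.0
```

```bash

python3 -m jog '[{"wx":0,"wy":0,"wz":0,"dx":0,"dy":0,"dz":-0.02,"hand":1},{"wx":0,"wy":0,"wz":0,"dx":0,"dy":0,"dz":-0.02,"hand":1},{"wx":0,"wy":0,"wz":0,"dx":0,"dy":0,"dz":-0.014,"hand":1},{"wx":0,"wy":0,"wz":0,"dx":0,"dy":0,"dz":0,"hand":1},{"wx":0,"wy":0,"wz":0,"dx":0,"dy":0,"dz":0,"hand":1}]'
python3 -m jog '[{"wx":0,"wy":0,"wz":0,"dx":0,"dy":0,"dz":-0.008,"hand":1},{"wx":0,"wy":0,"wz":0,"dx":0,"dy":0,"dz":-0.008,"hand":1},{"wx":0,"wy":0,"wz":0,"dx":0,"dy":0,"dz":0,"hand":1},{"wx":0,"wy":0,"wz":0,"dx":0,"dy":0,"dz":0,"hand":1}]'
python3 -m jog '[{"wx":0,"wy":0,"wz":0,"dx":0,"dy":0,"dz":-0.008,"hand":1},{"wx":0,"wy":0,"wz":0,"dx":0,"dy":0,"dz":-0.008,"hand":1},{"wx":0,"wy":0,"wz":0,"dx":0,"dy":0,"dz":0,"hand":1},{"wx":0,"wy":0,"wz":0,"dx":0,"dy":0,"dz":0,"hand":1}]'
```

```text
clock: 13.95
tool_pos: [0.51, -0.0223, 0.1121]
eef_rot: [0.128, 0.992, -0.0, -0.0]
contact_force: [-0.8, -0.0, -0.7]
opening: 0.007
finger_force: 0.0
clock: 14.28
tool_pos: [0.5104, -0.0223, 0.1084]
eef_rot: [0.128, 0.992, 0.0, 0.0]
contact_force: [-0.3, 0.5, 2.8]
opening: 0.006
finger_force: 1.5
clock: 14.62
tool_pos: [0.5103, -0.0223, 0.1043]
eef_rot: [0.128, 0.992, 0.0, 0.0]
contact_force: [0.0, 0.0, 4.4]
opening: 0.005
finger_force: 2.2
```

```bash

python3 -m jog '[{"wx":0,"wy":0,"wz":0,"dx":0,"dy":0,"dz":-0.006,"hand":1},{"wx":0,"wy":0,"wz":0,"dx":0,"dy":0,"dz":-0.006,"hand":1},{"wx":0,"wy":0,"wz":0,"dx":0,"dy":0,"dz":-0.006,"hand":1},{"wx":0,"wy":0,"wz":0,"dx":0,"dy":0,"dz":0,"hand":1},{"wx":0,"wy":0,"wz":0,"dx":0,"dy":0,"dz":0,"hand":1}]'
python3 -m jog '[{"wx":0,"wy":0,"wz":0,"dx":0,"dy":0,"dz":0,"hand":1},{"wx":0,"wy":0,"wz":0,"dx":0,"dy":0,"dz":0,"hand":1},{"wx":0,"wy":0,"wz":0,"dx":0,"dy":0,"dz":0,"hand":1}]'
python3 - <<'E'
from h import *
F=[];Z=[]
for i in range(8):
    a=r.snapshot("scene") if i%2 else r.snapshot("wrist")
    s=r.get_state();F.append(s['contact_force'][2]);Z.append(s['tool_pos'][2])
    if i%2: sc=a
    else: w=a
print(np.mean(F),np.std(F),Z)
cv2.imwrite("pics/c7.png",np.vstack([w[60:260,100:600],cv2.resize(sc[160:240,270:410],(500,286),interpolation=cv2.INTER_CUBIC)])[:,:,::-1])
E
```

```text
clock: 15.03
tool_pos: [0.5104, -0.0223, 0.0998]
eef_rot: [0.128, 0.992, 0.0, 0.0]
contact_force: [-0.0, -0.5, 6.3]
opening: 0.005
finger_force: 3.0
clock: 15.28
tool_pos: [0.5104, -0.0223, 0.0999]
eef_rot: [0.128, 0.992, 0.0, 0.0]
contact_force: [0.3, -0.3, 6.1]
opening: 0.007
finger_force: 3.0
5.765341066170264 0.5020535483461813 [np.float64(0.09988308158186804), np.float64(0.09988871390498252), np.float64(0.09989220590112508), np.float64(0.0999108675093531), np.float64(0.09989476646891968), np.float64(0.0998847635992813), np.float64(0.09989364789155172), np.float64(0.09991051072417662)]
```

View pics/c7.png

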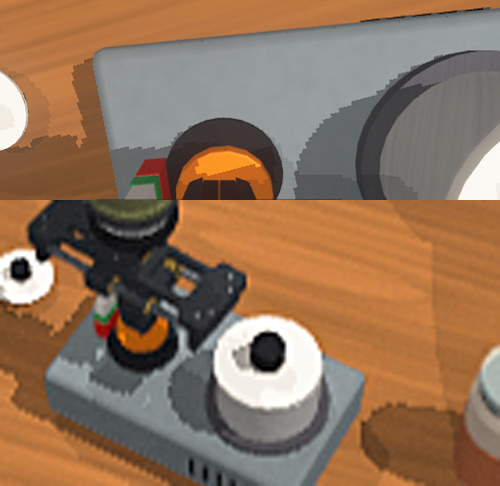

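The lid is home with no blue visible, and the key is pressed to about 0.100 m with around 6 N. One more millimetre brings it to mid-green.

```bash

python3 -m jog '[{"wx":0,"wy":0,"wz":0,"dx":0,"dy":0,"dz":-0.003,"hand":1},{"wx":0,"wy":0,"wz":0,"dx":0,"dy":0,"dz":-0.002,"hand":1},{"wx":0,"wy":0,"wz":0,"dx":0,"dy":0,"dz":0,"hand":1},{"wx":0,"wy":0,"wz":0,"dx":0,"dy":0,"dz":0,"hand":1},{"wx":0,"wy":0,"wz":0,"dx":0,"dy":0,"dz":0,"hand":1}]'
python3 -m jog '[{"wx":0,"wy":0,"wz":0,"dx":0,"dy":0,"dz":0,"hand":1},{"wx":0,"wy":0,"wz":0,"dx":0,"dy":0,"dz":0,"hand":1},{"wx":0,"wy":0,"wz":0,"dx":0,"dy":0,"dz":0,"hand":1},{"wx":0,"wy":0,"wz":0,"dx":0,"dy":0,"dz":0,"hand":1},{"wx":0,"wy":0,"wz":0,"dx":0,"dy":0,"dz":0,"hand":1}]'
python3 - <<'E'
from h import *
im=r.snapshot("wrist");F=[]
for i in range(6): r.snapshot("scene");s=r.get_state();F.append(s['contact_force'][2])
print(np.mean(F),s['tool_pos'])
cv2.imwrite("pics/c8.png",cv2.resize(im[190:320,170:400],(690,390))[:,:,::-1])
E
```

```text
clock: 16.1
tool_pos: [0.5103, -0.0223, 0.0987]
eef_rot: [0.128, 0.992, 0.0, 0.0]
contact_force: [-0.4, -1.5, 6.6]
opening: 0.009
finger_force: 3.2
clock: 16.52
tool_pos: [0.5104, -0.0223, 0.0987]
eef_rot: [0.128, 0.992, 0.0, 0.0]
contact_force: [0.4, -0.2, 6.9]
opening: 0.004
finger_force: 3.2
6.532943417292024 [ 0.51033691 -0.02231209  0.09867909]
```

View pics/c8.png

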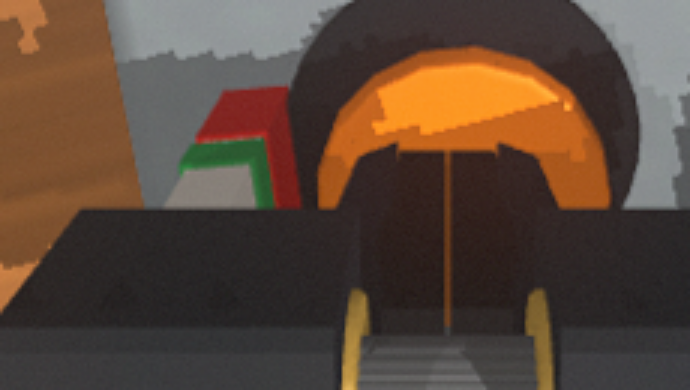

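The shut fingertips hold the orange cap down beside the post, whose green band is at (220,155) in the crop. Height 0.0987 m and 6.5 N both match half travel and are steady, so I'm handing in.

```bash
python3 -c "
from plant import r
print(r.finish_job())"
```

```text
the job is handed in; nothing more can be done
None
```

I handed the job in at about 17 s with the lid pressed home on the bowl (hard stop felt after 6 mm of squeeze, no blue showing) and the orange key still held steady at half travel (fingertips at 0.0987 m, 6.5 N); no verdict was returned.

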